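# Discard spun blood tubes through a drop hopper

### The arm

A 7-joint arm with a two-finger parallel gripper is mounted at the origin on a cart in front of the work surface, level with it; the furniture and walls round the work are solid. World frame = base frame: x ahead of the robot, y to its left, z up, the work surface at z = 0. Lengths are in m, angles in rad, forces in N, time in s.
With the tool pointing down it reaches from about 0.4 to 0.85 m from the base axis. Payload 6.9 kg.
Tool frame: the origin (TCP) lies at the very end of the fingers, on their centre line; the grasp point (between the pads) lies 19 mm behind it; z points along the fingers, y is the direction in which the jaws open and shut (so a half turn about z gives the same grasp; the last joint's range is limited). The gripper opens to 85 mm and grips with 20 to 120 N. Pads are 22 mm wide; open, the fingers measure 114 mm over their backs; the gripper's body (76 mm by 85 mm) begins 54 mm behind the grasp point. The pads swing forward as they close: fully open they stand 13 mm farther back than shut.
Start: joints at [-1.026, 0.507, -0.238, 1.5, 0.126, 1.149, -0.155], TCP at [0.266, 0.566, 0.231] pointing down, gripper open.
Joint ranges: [-3.08, 3.08], [-0.24, 2.05], [-1.43, 1.35], [0, 2.5], [-1.52, 4.66], [0.17, 1.96], [-2.89, 2.89]. Speed limits (rad/s): [2.39, 2.39, 3.14, 3.14, 3.14, 3.14, 3.14].

### API

Orientations are given as a unit quaternion [x, y, z, w].
In Python, from bench import arm gives the robot as it stands. The module is installed in compiled form; this text tells all that it offers.
- The arm moves only by the shell command python3 -m crank 'ROWS'. ROWS is text: rows parted by semicolons, each of 7 numbers parted by spaces: the shift along the tool's x, y, z in m, then the turn, a rotation vector about the tool's x, y, z in degrees, then the finger opening in m, from 0 to 0.0854. A call has 1 to 5 rows; each row shifts and turns the commanded pose from where the row before left it, along the tool's axes as they then stand; what a row does not reach is not made up. A row lasts 1/12 s, in which the tool goes at most 41.7 mm and 7.16 degrees, less where a joint would pass 70% of its speed; a pose out of reach is approached as far as the arm can. A call is refused whole if a number of a shift passes 0.0417 or a number of a turn 7.16, either way. A call with a gripper value outside its range is refused whole. The fingers move at their own pace and stop on an object; the grip force is fixed at half the most. Time passes only in rows, so rows that do not move let the fingers close. It gives the time, the measured TCP pose, the force and the opening at its end, in the units of the state.
- arm.read_state(): the state, without advancing time (a new reading comes with each control period).
- arm.grab_frame(name): name is "side" or "top"; returns the picture (480x640x3 uint8, red, green, blue); there is no depth.
- arm.calibration(name): a dict with "mtx" (3x3 intrinsics, pixels), "xyz" and "orientation" of the camera in the world. Camera axes: x right, y down, z forward; pixel columns grow to the right and rows downward; lengths in m; the calibration is good to about 2 mm. A picture is of the moment at which its call begins. calibration takes no time and is no camera call.
- arm.close_job(): hands the job in, once; it reports no verdict.
Trained networks look in the newest picture that a camera, given by its name, has taken for a name from the list of things; names that differ only in an ending like _2 or _b are one class to them, and where a whole thing is asked for, a point or a joint stands for the part that bears it (a point fixed in the world has none). Each returns a list of dicts, best first, with "conf" (0 to 1); they miss things now and then, are a little off and sometimes report something else, mostly with a low value. They report only what shows in the picture. A call takes as long as a camera call. They do not tell look-alikes from the thing itself.
- arm.cut_out(camera, name): "mask" (480x640 bool, what is visible of it).
- arm.mark_of(camera, name): "at" ([x, y, z] in m, in the coordinates of the camera as it stood for that picture, good to about 4 mm: a listed point, or the origin of a listed thing).
The state is a dict: "t": time; "joint_pos": joint angles; "dq": joint speeds; "joint_torque": joint torques, N m; "ee_pos": TCP position; "orientation": TCP orientation; "contact_force": force on the tool from outside, world axes, zero at the start; "ft_torque": the same for the moment, N m; "width": opening from 0.0 (shut) to 1.0 (fully open).
Only numpy, scipy, OpenCV 4.12 (cv2) and the standard library are available. Lean on these libraries where they do the work, as an engineer would, in place of code of your own. Each camera call takes 0.05 s, during which the arm holds its last target. There are 200 camera calls.

### The job

Push the yellow bin along its rails until it is fully home under the steel hopper. Then pick up the steel scoop by its upright black grip and tip the three blood tubes out of it, over its open lip, through the hopper so that all of them lie in the bin. Finally set the empty scoop down flat on the bench, leaving the slide box and the two specimen pots where they are.

Things in the scene. Friction and masses are not known exactly. Their poses are not given: they have to be found in the camera images.
- station: fixed drop station: grey base plate 250 x 172 mm on the bench with two low aluminium rails (tops 22 mm above the bench) and a square steel hopper on four posts over one end. Origin on the bench under the centre of the hopper; +x points along the rails the way the bin is pushed home, z up. Base and rails reach from x = -166 to +84 mm
- hopper_mouth (a point): centre of the open mouth of the fixed hopper, level with its rim, 148 mm above the bench; axes as the station's. Mouth 136 mm (x) x 140 mm (y) inside; the rim's outside is 74 mm from the centre in x, 76 mm in y. It narrows to a spout 96 x 100 mm inside, whose lower edge is 80 mm above the bench
- bin (a joint): how far the yellow bin is drawn out of its home place, in m: 0 = fully home against its stop under the spout, up to 0.10 drawn out towards -x of the station. It slides with about 3 N of friction, has no catch and stays where it is left
- bin_handle (a point): middle of the bin's handle, a level black bar of 10 mm diameter, 62 mm straight length across the rails, 46 mm above the bench; 35 mm clear gap to the bin's front wall behind it; moves with the bin; axes as the station's: push home is along +x. With the bin home it is 105 mm from the hopper's centre
- bin_in (a point): centre of the inner floor of the open yellow bin, 13 mm above the bench; inside it measures 124 mm along the rails, 114 mm across and 59 mm deep (rim 73 mm above the bench); axes as the station's; moves with the bin
- scoop: loose steel scoop tray, 160 g, 137 mm long, 100 mm wide. Origin near its middle on its underside, +x to the open pouring lip, z up. Flat well from x = -57 to 0 mm, then the floor rises at 14 degrees to the lip at x = 65 mm; side walls 34 mm high, falling to 12 mm above the lip; back wall at x = -58 mm, the black grip behind it
- scoop_grip (a point): where to hold the scoop's upright black grip: a flat bar 12 mm thick (along the scoop's x), 40 mm wide (along y), up to 94 mm above the scoop's underside. This point is in the bar's middle at x = -66 mm, 70 mm above the underside; the bar is free of the walls above 36 mm. Axes as the scoop's
- scoop_lip (a point): middle of the scoop's pouring lip, at x = 65 mm and 18 mm above the scoop's underside; the lip is 96 mm wide and open. Fixed obstacles near the work: a tall glass screen along y = 0.31 (x over 0.37) and a centrifuge 155 mm high at x 0.53 to 0.72, y -0.16 to 0.02
- tube_red_mid (a point): middle of the blood tube with the red stopper, 88 mm long, 17 mm thick at the stopper and 13 mm at the body; z along the tube towards the stopper. Lies across the scoop's well with the others and rolls freely: rolls over the lip once the scoop is tipped clearly more than 14 degrees; all are out by about 45 degrees
- tube_green_mid (a point): middle of the blood tube with the green stopper, 88 mm long, 17 mm thick at the stopper and 13 mm at the body; z along the tube towards the stopper. Lies across the scoop's well with the others and rolls freely: rolls over the lip once the scoop is tipped clearly more than 14 degrees; all are out by about 45 degrees
- tube_yellow_mid (a point): middle of the blood tube with the yellow stopper, 88 mm long, 17 mm thick at the stopper and 13 mm at the body; z along the tube towards the stopper. Lies across the scoop's well with the others and rolls freely: rolls over the lip once the scoop is tipped clearly more than 14 degrees; all are out by about 45 degrees
- slide_box: loose blue slide box 130 x 42 x 32 mm, a bystander; origin at the centre of its underside
- specimen_pot_a: loose white specimen pot with yellow cap, 51 mm across, 62 mm high, a bystander; origin at the centre of its underside
- specimen_pot_b: loose white specimen pot with yellow cap, 51 mm across, 62 mm high, a bystander; origin at the centre of its underside
Not all that is in view belongs to the job. Leave any blue look-alike of the scoop alone.

How it is judged:
By the outcome, as a careful person would: the job done as asked, in the order asked, and still so for the second after the job is handed in, with the robot touching nothing.
It also fails if it takes over 64 s, if anything falls off the work surface, if the arm or the gripper's body presses on something with over 40 N, if the wrist force passes 120 N, or if a joint passes its speed limit or range.

## Working session

There is one attempt and no reset: what is moved stays moved. The work goes in short steps, Python scripts to look and compute and a shell command to move; the robot and the scene stay as the last step left them, time stands still between calls to the robot, and variables do not carry over. Pictures are saved under pics/ and viewed, about 8 in all and at most 12, crops included, and the job is handed in when it is done.

```bash
mkdir -p pics; cat > h.py <<'E'
import numpy as np, cv2
from scipy.spatial.transform import Rotation as R
from bench import arm
def cam(n):
    c=arm.calibration(n); return np.array(c["mtx"]),np.array(c["xyz"]),R.from_quat(c["orientation"]) if len(np.shape(c["orientation"]))==1 else R.from_matrix(c["orientation"])
def marks(n,names):
    K,t,r=cam(n)
    for k in names:
        for d in arm.mark_of(n,k)[:3]:
            p=np.array(d["at"]); w=r.apply(p)+t; u=K@p/p[2]
            print(n,k,"%.2f"%d["conf"],w.round(4),u[:2].round(0))
def st():
    s=arm.read_state(); print("t",s["t"],"p",np.round(s["ee_pos"],4),"q",np.round(s["orientation"],4),"F",np.round(s["contact_force"],1),"w",s["width"],"j",np.round(s["joint_pos"],3))
    return s
E
python3 - <<'E'
from h import *
st()
for n in ["side","top"]:
    f=arm.grab_frame(n); cv2.imwrite(f"pics/{n}0.png",f[:,:,::-1])
    print(arm.calibration(n))
    marks(n,["hopper_mouth","bin_handle","bin_in","scoop","scoop_grip","scoop_lip","tube_red_mid","tube_green_mid","slide_box","specimen_pot_a","station"])
E
```

```text
t 0.0 p [0.2659 0.5651 0.2304] q [ 2.181e-01  9.759e-01 -9.000e-04 -2.000e-04] F [-0.5  0.  -0.7] w 0.9980085791380783 j [-1.026  0.508 -0.238  1.501  0.126  1.149 -0.155]
{'mtx': array([[523.91201773,   0.        , 322.17191897],
       [  0.        , 523.91201773, 237.49282081],
       [  0.        ,   0.        ,   1.        ]]), 'xyz': array([ 0.55869664, -1.04572775,  1.05058495]), 'orientation': array([ 0.9035191 ,  0.02527711, -0.01843719, -0.42740423])}
side hopper_mouth 0.76 [ 0.449  -0.1829  0.1476] [303. 300.]
side bin_handle 0.56 [0.5525 0.1763 0.0108] [349. 247.]
side bin_in 0.72 [ 0.443  -0.1166  0.014 ] [305. 317.]
side scoop 0.93 [0.5371 0.6437 0.0039] [347. 168.]
side scoop 0.57 [0.5319 0.1558 0.002 ] [342. 254.]
side scoop_grip 0.96 [0.5834 0.5961 0.0711] [360. 159.]
side scoop_grip 0.84 [0.5778 0.2075 0.0694] [358. 226.]
side scoop_lip 0.94 [0.5024 0.0982 0.0178] [331. 262.]
side scoop_lip 0.46 [ 0.3779 -0.3044 -0.0012] [271. 379.]
side scoop_lip 0.20 [ 0.4426 -0.1823  0.001 ] [302. 340.]
side tube_red_mid 0.65 [0.5623 0.1941 0.0117] [352. 243.]
side tube_green_mid
[... 928 characters left out ...]
.5339  0.6465 -0.0011] [150. 233.]
top scoop 0.79 [ 0.5398  0.1518 -0.0011] [317. 234.]
top scoop 0.54 [ 0.3847  0.2312 -0.0022] [289. 286.]
top scoop_grip 0.62 [0.5797 0.2079 0.0697] [297. 215.]
top scoop_grip 0.58 [0.5839 0.5939 0.0677] [161. 211.]
top scoop_lip 0.73 [0.4819 0.6865 0.0177] [132. 249.]
top scoop_lip 0.21 [0.5534 0.1796 0.0038] [308. 229.]
top tube_red_mid 0.55 [0.5663 0.1976 0.0081] [302. 224.]
top tube_green_mid 0.69 [0.5546 0.1807 0.0097] [307. 228.]
top slide_box 0.92 [0.3854 0.2334 0.    ] [288. 285.]
top specimen_pot_a 0.87 [ 0.3783 -0.3066  0.004 ] [475. 291.]
top station 0.81 [ 0.444  -0.1818 -0.0025] [431. 268.]
top station 0.47 [ 0.4352 -0.008   0.0428] [373. 268.]
```

View pics/side0.png

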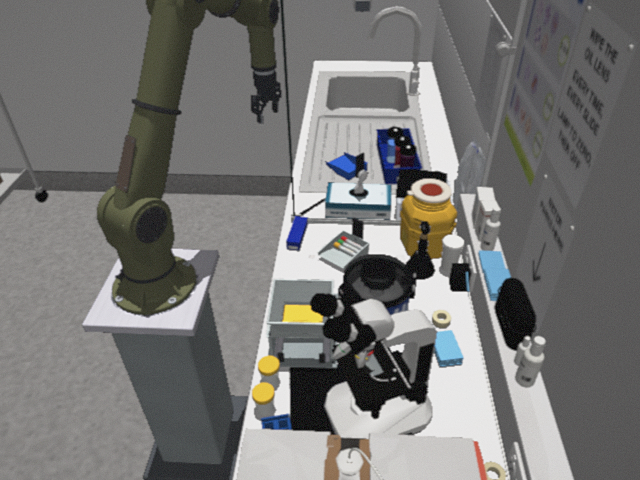

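View pics/top0.png

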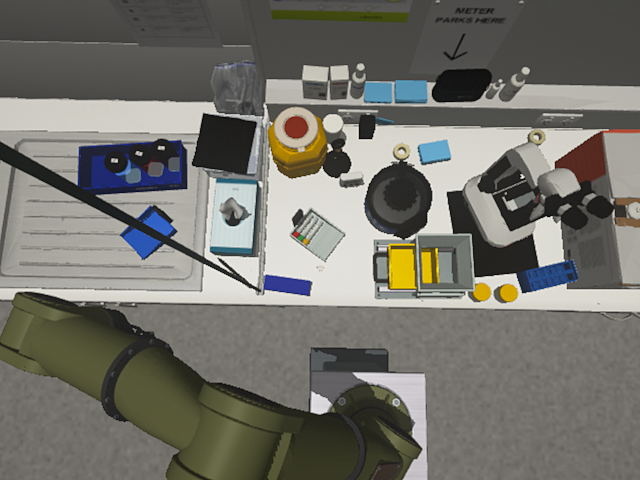

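The steel scoop is at top px (317,234), with its black grip at (297,215) and three tubes in its well. The blue look-alikes are on the drainboard at (150,233) and by the pots at (548,275), so neither fits "steel". The station is at (425,265), with the hopper on its right and the bin drawn out to the left. I'll confirm with one rectified crop (1 px = 1 mm).

```bash
python3 - <<'E'
from h import *
K,t,r=cam("top"); f=cv2.imread("pics/top0.png")
def proj(P): 
    c=r.inv().apply(np.array(P)-t); u=(K@c.T).T; return (u[:,:2]/u[:,2:]).astype(np.float32)
# rectified at z=0.148 : col=(0.3-y)*1300,row=(0.67-x)*1300
W=[(.67,.3),(.67,-.3),(.33,-.3),(.33,.3)]
dst=np.array([[(.3-y)*1300,(.67-x)*1300] for x,y in W],np.float32)
out=[]
for z in (.148,):
    H=cv2.getPerspectiveTransform(proj([(x,y,z) for x,y in W]),dst)
    im=cv2.warpPerspective(f,H,(780,442),flags=cv2.INTER_CUBIC)
    for k in range(-2,3): 
        cv2.putText(im,"%.1f"%(k/10),(int((.3-k/10)*1300),10),0,.35,(0,0,255)); cv2.line(im,(int((.3-k/10)*1300),12),(int((.3-k/10)*1300),18),(0,0,255))
    for x in (.4,.5,.6): cv2.line(im,(0,int((.67-x)*1300)),(8,int((.67-x)*1300)),(0,0,255)); 
    cv2.imwrite("pics/rect.png",im)
E
```

```text
(no output)
```

View pics/rect.png

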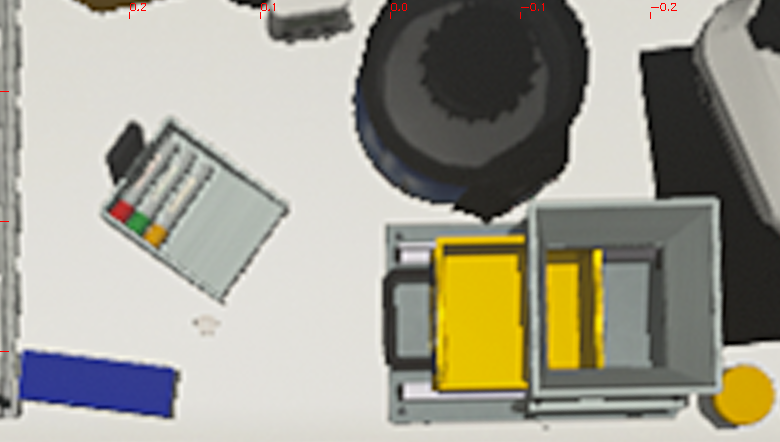

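The crop confirms the steel scoop: grey tray at (195,210), black grip at (127,152), lip towards the lower right. The bin handle is at the left (392,318), the hopper is centred at about (623,297), and the station axis runs along world -y to within about 1°.

```bash
cat >> h.py <<'E'
def Rt(yaw,tilt=0):  # tool down with tool y at heading yaw(deg), then tilt deg about tool x
    a=np.radians(yaw); y=np.array([np.cos(a),np.sin(a),0]); z=np.array([0,0,-1.]); x=np.cross(y,z)
    return R.from_matrix(np.c_[x,y,z])*R.from_rotvec([np.radians(tilt),0,0])
def plan(steps,p=None,q=None):
    if p is None:
        s=st(); p=np.array(s["ee_pos"]); q=R.from_quat(s["orientation"])
    for tgt,rot,n in steps:
        rot=rot or q; w=(q.inv()*rot).as_rotvec()/n
        M=sum((q*R.from_rotvec(w*i)).as_matrix() for i in range(n))
        v=np.linalg.solve(M,np.array(tgt)-p)
        print(n,"x: shift",v.round(4),"turn",np.degrees(w).round(2), "TOO BIG" if abs(v).max()>.0417 or abs(np.degrees(w)).max()>7.16 else "")
        p,q=np.array(tgt,float),rot
E
python3 - <<'E'
from h import *
plan([((.29,.28,.23),None,10),((.44,.06,.2),Rt(91,20),10),((.442,.045,.032),None,5)])
E
```

```text
t 1.2 p [0.2661 0.5655 0.2313] q [ 0.2181  0.9759  0.     -0.    ] F [-0.4 -1.2  0.6] w 0.9965432018686876 j [-1.026  0.507 -0.238  1.5    0.126  1.149 -0.155]
10 x: shift [-0.0143 -0.0248  0.0001] turn [0. 0. 0.] 
10 x: shift [-0.0198 -0.0174  0.0061] turn [ 1.97 -0.46 -2.59] 
5 x: shift [-0.0003  0.0087  0.0326] turn [0. 0. 0.]
```

```bash
python3 -m crank '-0.0143 -0.0248 0 0 0 0 0;-0.0143 -0.0248 0 0 0 0 0;-0.0143 -0.0248 0 0 0 0 0;-0.0143 -0.0248 0 0 0 0 0;-0.0143 -0.0248 0 0 0 0 0'; python3 -m crank '-0.0143 -0.0248 0 0 0 0 0;-0.0143 -0.0248 0 0 0 0 0;-0.0143 -0.0248 0 0 0 0 0;-0.0143 -0.0248 0 0 0 0 0;-0.0143 -0.0248 0 0 0 0 0'
python3 - <<'E'
from h import *
plan([((.44,.06,.2),Rt(91,20),10),((.442,.045,.032),None,5)])
E
```

```text
t: 1.62
ee_pos: [0.278, 0.4215, 0.2313]
orientation: [0.218, 0.976, 0.0, 0.0]
contact_force: [0.7, 0.8, 1.1]
width: 0.304
t: 2.03
ee_pos: [0.2899, 0.2789, 0.2315]
orientation: [0.218, 0.976, 0.0, 0.0]
contact_force: [1.1, -0.6, 0.8]
width: -0.001
t 2.0333 p [0.2899 0.2789 0.2315] q [2.181e-01 9.759e-01 2.000e-04 2.000e-04] F [ 1.1 -0.6  0.8] w -0.001267756319440857 j [-0.659  0.162 -0.198  2.036  0.039  0.947  0.254]
10 x: shift [-0.0198 -0.0173  0.0062] turn [ 1.97 -0.46 -2.59] 
5 x: shift [-0.0003  0.0087  0.0326] turn [0. 0. 0.]
```

```bash
python3 -m crank '-0.0198 -0.0173 0.0062 1.97 -0.46 -2.59 0;-0.0198 -0.0173 0.0062 1.97 -0.46 -2.59 0;-0.0198 -0.0173 0.0062 1.97 -0.46 -2.59 0;-0.0198 -0.0173 0.0062 1.97 -0.46 -2.59 0;-0.0198 -0.0173 0.0062 1.97 -0.46 -2.59 0';python3 -m crank '-0.0198 -0.0173 0.0062 1.97 -0.46 -2.59 0;-0.0198 -0.0173 0.0062 1.97 -0.46 -2.59 0;-0.0198 -0.0173 0.0062 1.97 -0.46 -2.59 0;-0.0198 -0.0173 0.0062 1.97 -0.46 -2.59 0;-0.0198 -0.0173 0.0062 1.97 -0.46 -2.59 0'
python3 - <<'E'
from h import *
plan([((.442,.045,.035),Rt(91,20),5),((.442,-.035,.035),None,5),((.442,-.065,.035),None,5)])
E
```

```text
t: 2.45
ee_pos: [0.3534, 0.1622, 0.2076]
orientation: [0.105, 0.991, -0.089, 0.001]
contact_force: [1.0, 1.0, 0.2]
width: -0.001
t: 2.87
ee_pos: [0.4411, 0.0601, 0.2001]
orientation: [-0.009, 0.985, -0.175, 0.002]
contact_force: [0.1, 0.4, 0.2]
width: -0.004
t 2.8667 p [0.4411 0.0601 0.2001] q [-0.0094  0.9845 -0.1749  0.0017] F [0.1 0.4 0.2] w -0.004138205202388388 j [-0.389  0.333 -0.079  1.961  0.398  1.043  0.888]
5 x: shift [-0.0001  0.0085  0.0321] turn [-0.03  0.01  0.02] 
5 x: shift [ 0.0003 -0.015   0.0055] turn [0. 0. 0.] 
5 x: shift [ 0.0001 -0.0056  0.0021] turn [0. 0. 0.]
```

```bash
python3 -m crank '0 0.0085 0.0321 0 0 0 0;0 0.0085 0.0321 0 0 0 0;0 0.0085 0.0321 0 0 0 0;0 0.0085 0.0321 0 0 0 0;0 0.0085 0.0321 0 0 0 0'; python3 -m crank '0.0003 -0.015 0.0055 0 0 0 0;0.0003 -0.015 0.0055 0 0 0 0;0.0003 -0.015 0.0055 0 0 0 0;0.0003 -0.015 0.0055 0 0 0 0;0.0003 -0.015 0.0055 0 0 0 0'; python3 -m crank '0 -0.0056 0.0021 0 0 0 0;0 -0.0056 0.0021 0 0 0 0;0 -0.0056 0.0021 0 0 0 0;0 0 0 0 0 0 0'
python3 - <<'E'
from h import *
st(); arm.grab_frame("top"); marks("top",["bin_handle","bin_in","hopper_mouth"])
E
```

```text
t: 3.28
ee_pos: [0.4409, 0.0462, 0.0335]
orientation: [-0.008, 0.985, -0.173, 0.002]
contact_force: [1.3, -0.0, -0.8]
width: -0.004
t: 3.7
ee_pos: [0.4414, -0.0342, 0.0359]
orientation: [-0.009, 0.985, -0.173, 0.003]
contact_force: [1.0, 4.2, -2.4]
width: -0.004
t: 4.03
ee_pos: [0.4412, -0.0528, 0.0352]
orientation: [-0.008, 0.985, -0.174, 0.002]
contact_force: [0.2, 1.3, -0.2]
width: -0.001
t 4.0333 p [ 0.4412 -0.0528  0.0352] q [-0.0078  0.9846 -0.1744  0.0022] F [ 0.2  1.3 -0.2] w -0.0013125450424896852 j [-0.259  0.571  0.065  2.22   0.668  0.515  0.771]
top bin_handle 0.66 [ 0.4379 -0.0633  0.0429] [393. 267.]
top hopper_mouth 0.94 [ 0.4413 -0.1806  0.1419] [444. 262.]
```

```bash
python3 -m crank '0 -0.0028 0.001 0 0 0 0;0 -0.0028 0.001 0 0 0 0;0 -0.0028 0.001 0 0 0 0;0 0 0 0 0 0 0'; python3 -m crank '0 -0.002 0.0007 0 0 0 0;0 -0.002 0.0007 0 0 0 0;0 0 0 0 0 0 0';python3 -m crank '0 -0.002 0.0007 0 0 0 0;0 0 0 0 0 0 0';
```

```text
t: 4.57
ee_pos: [0.4409, -0.061, 0.0344]
orientation: [-0.008, 0.985, -0.174, 0.002]
contact_force: [0.2, 2.0, -1.2]
width: -0.003
t: 4.82
ee_pos: [0.441, -0.0648, 0.0344]
orientation: [-0.008, 0.985, -0.174, 0.002]
contact_force: [0.3, 2.9, -0.6]
width: 0.0
t: 4.98
ee_pos: [0.4411, -0.065, 0.0343]
orientation: [-0.009, 0.985, -0.173, 0.002]
contact_force: [-2.5, 10.3, 3.2]
width: 0.0
```

```bash
python3 -m crank '0 -0.002 0.0007 0 0 0 0;0 0 0 0 0 0 0'
python3 - <<'E'
from h import *
g=lambda s,z:(.5795+s*.0,.2077,z)
plan([((.442,-.03,.034),None,2),((.44,.0,.2),Rt(91,0),7),((.5795,.2077,.21),Rt(54.8,0),10),((.5795,.2077,.0515),None,8)])
E
```

```text
t: 5.15
ee_pos: [0.4412, -0.0652, 0.0342]
orientation: [-0.01, 0.985, -0.172, 0.002]
contact_force: [-5.2, 18.5, 9.6]
width: 0.001
t 5.15 p [ 0.4412 -0.0652  0.0342] q [-0.0102  0.9851 -0.1716  0.0025] F [-5.2 18.5  9.6] w 0.0014308014554427289 j [-0.229  0.57   0.068  2.227  0.681  0.496  0.794]
2 x: shift [-0.0008  0.0166 -0.0058] turn [0. 0. 0.] 
7 x: shift [ 0.0002 -0.0004 -0.0242] turn [-2.82  0.02  0.03] 
10 x: shift [-0.0081  0.0241 -0.001 ] turn [0.   0.   3.62] 
8 x: shift [-0.      0.      0.0198] turn [0. 0. 0.]
```

```bash
python3 -m crank '-0.0008 0.0166 -0.0058 0 0 0 0;-0.0008 0.0166 -0.0058 0 0 0 0';python3 -m crank '0 0 -0.0242 -2.82 0 0 0;0 0 -0.0242 -2.82 0 0 0;0 0 -0.0242 -2.82 0 0 0;0 0 -0.0242 -2.82 0 0 0;0 0 -0.0242 -2.82 0 0 0';python3 -m crank '0 0 -0.0242 -2.82 0 0 0.05;0 0 -0.0242 -2.82 0 0 0.05;-0.0081 0.0241 -0.001 0 0 3.62 0.06;-0.0081 0.0241 -0.001 0 0 3.62 0.06;-0.0081 0.0241 -0.001 0 0 3.62 0.06';python3 -m crank '-0.0081 0.0241 -0.001 0 0 3.62 0.06;-0.0081 0.0241 -0.001 0 0 3.62 0.06;-0.0081 0.0241 -0.001 0 0 3.62 0.06;-0.0081 0.0241 -0.001 0 0 3.62 0.06;-0.0081 0.0241 -0.001 0 0 3.62 0.06';python3 -m crank '-0.0081 0.0241 -0.001 0 0 3.62 0.06;-0.0081 0.0241 -0.001 0 0 3.62 0.06;0 0 0 0 0 0 0.06;0 0 0 0 0 0 0.06'
python3 - <<'E'
from h import *
st()
for n in ("top","side"):
    f=arm.grab_frame(n); cv2.imwrite(f"pics/{n}1.png",f[:,:,::-1]); marks(n,["scoop_grip","scoop","scoop_lip","bin_handle","bin_in"])
plan([((.5795,.2077,.0515),Rt(54.8,0),8)])
E
```

```text
t: 5.32
ee_pos: [0.4416, -0.0349, 0.0344]
orientation: [-0.007, 0.985, -0.175, 0.001]
contact_force: [0.3, 0.2, -0.0]
width: 0.001
t: 5.73
ee_pos: [0.441, -0.0042, 0.1523]
orientation: [-0.009, 0.999, -0.051, 0.0]
contact_force: [0.9, -0.5, 0.3]
width: 0.001
t: 6.15
ee_pos: [0.4691, 0.0694, 0.2025]
orientation: [0.09, 0.996, -0.003, 0.001]
contact_force: [0.5, -0.0, 0.3]
width: 0.695
t: 6.57
ee_pos: [0.5431, 0.1738, 0.2062]
orientation: [0.244, 0.97, -0.004, 0.001]
contact_force: [1.1, 0.5, -0.1]
width: 0.703
t: 6.9
ee_pos: [0.581, 0.2074, 0.2072]
orientation: [0.302, 0.953, -0.003, 0.001]
contact_force: [-0.1, 0.2, -0.4]
width: 0.706
t 6.9 p [0.581  0.2074 0.2072] q [ 3.022e-01  9.533e-01 -3.500e-03  6.000e-04] F [-0.1  0.2 -0.4] w 0.7059908247064245 j [-0.283  0.512 -0.166  1.557  0.098  1.085  0.482]
top scoop_grip 0.55 [0.5843 0.5927 0.0656] [162. 211.]
top scoop 0.65 [ 0.5372  0.6436 -0.0029] [151. 232.]
top scoop_lip 0.90 [0.4834 0.6856 0.0148] [133. 248.]
top bin_handle 0.96 [ 0.4391 -0.0733  0.0442] [396. 267.]
top bin_in 0.78 [ 0.4464 -0.1801  0.0134] [431. 266.]
side scoop_grip 0.89 [0.5846 0.5951 0.0747] [361. 159.]
side scoop_grip 0.77 [0.5781 0.2062 0.0699] [358. 226.]
side scoop_grip 0.67 [ 0.3771 -0.3059  0.0006] [270. 380.]
side scoop 0.67 [5.346e-01 1.535e-01 4.000e-04] [343. 255.]
side scoop_lip 0.78 [0.504  0.1005 0.0176] [332. 262.]
side scoop_lip 0.58 [0.4873 0.682  0.0178] [335. 159.]
side scoop_lip 0.49 [ 0.446  -0.1836  0.0014] [304. 340.]
side bin_handle 0.78 [ 0.4418 -0.0817  0.0492] [305. 298.]
t 7.5 p [0.5809 0.2074 0.2083] q [ 0.3026  0.9531 -0.0025  0.0011] F [ 0.7  0.4 -0. ] w 0.7056724513507795 j [-0.282  0.51  -0.167  1.558  0.098  1.084  0.481]
8 x: shift [ 0.0002 -0.      0.0196] turn [-0.03  0.03 -0.  ]
```

View pics/side1.png

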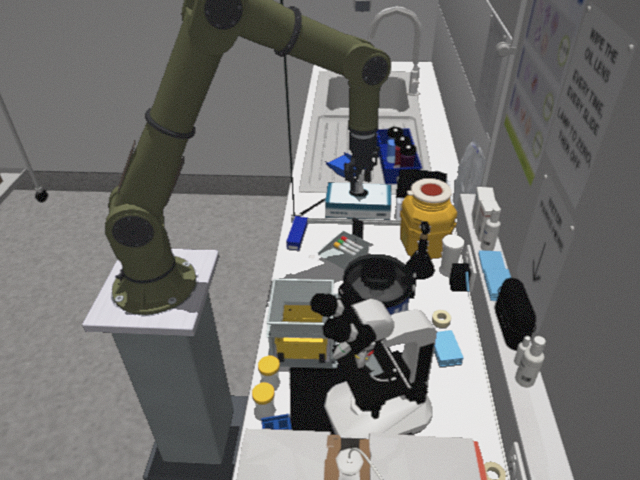

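Bin is home: the handle is 107 mm from the hopper centre and the push force ended at a stop. The gripper stands above the grip at side px (358,226). I'll descend and grip.

```bash
python3 -m crank '0.0002 0 0.0196 0 0 0 0.06;0.0002 0 0.0196 0 0 0 0.06;0.0002 0 0.0196 0 0 0 0.06;0.0002 0 0.0196 0 0 0 0.06;0.0002 0 0.0196 0 0 0 0.06';python3 -m crank '0.0002 0 0.0196 0 0 0 0.06;0.0002 0 0.0196 0 0 0 0.06;0.0002 0 0.0196 0 0 0 0.06;0 0 0 0 0 0 0.06;0 0 0 0 0 0 0.06';python3 -m crank '0 0 0 0 0 0 0.0;0 0 0 0 0 0 0.0;0 0 0 0 0 0 0.0;0 0 0 0 0 0 0.0;0 0 0 0 0 0 0.0';python3 -m crank '0 0 0 0 0 0 0.0;0 0 0 0 0 0 0.0;0 0 0 0 0 0 0'
```

```text
t: 7.92
ee_pos: [0.5801, 0.2076, 0.1094]
orientation: [0.303, 0.953, -0.002, 0.001]
contact_force: [-0.3, 0.3, -0.8]
width: 0.702
t: 8.33
ee_pos: [0.5791, 0.2074, 0.0507]
orientation: [0.302, 0.953, -0.003, 0.0]
contact_force: [0.3, -0.5, -0.5]
width: 0.702
t: 8.75
ee_pos: [0.5802, 0.2077, 0.0524]
orientation: [0.303, 0.953, -0.002, 0.002]
contact_force: [-1.0, -1.6, 5.7]
width: 0.131
t: 9.0
ee_pos: [0.5802, 0.2076, 0.0525]
orientation: [0.303, 0.953, -0.002, 0.002]
contact_force: [-1.2, -1.9, 6.8]
width: 0.131
```

Gripped: opening is about 11 mm on the 12 mm bar. I'll lift, then carry it level to the hopper.

```bash
python3 -m crank '0 0 -0.01 0 0 0 0;0 0 -0.02 0 0 0 0;0 0 -0.025 0 0 0 0;0 0 -0.025 0 0 0 0;0 0 -0.025 0 0 0 0';python3 -m crank '0 0 -0.025 0 0 0 0;0 0 -0.025 0 0 0 0;0 0 -0.025 0 0 0 0;0 0 -0.015 0 0 0 0;0 0 -0.005 0 0 0 0'
python3 - <<'E'
from h import *
plan([((.4425,-.017,.255),Rt(90,0),20)])
f=arm.grab_frame("side"); cv2.imwrite(f"pics/side2.png",cv2.resize(f[120:420,200:500,::-1],(600,600)))
E
```

```text
t: 9.42
ee_pos: [0.5792, 0.2082, 0.1578]
orientation: [0.303, 0.953, -0.003, 0.001]
contact_force: [0.7, -0.2, -1.5]
width: 0.134
t: 9.83
ee_pos: [0.5804, 0.2092, 0.2549]
orientation: [0.303, 0.953, -0.001, 0.003]
contact_force: [0.7, 0.2, -1.4]
width: 0.132
t 9.8333 p [0.5804 0.2092 0.2549] q [ 0.3026  0.9531 -0.001   0.0028] F [ 0.7  0.2 -1.4] w 0.13175235658280263 j [-0.283  0.473 -0.171  1.488  0.09   1.185  0.487]
20 x: shift [ 0.003  -0.0131 -0.    ] turn [-0.01  0.02 -1.76]
```

View pics/side2.png

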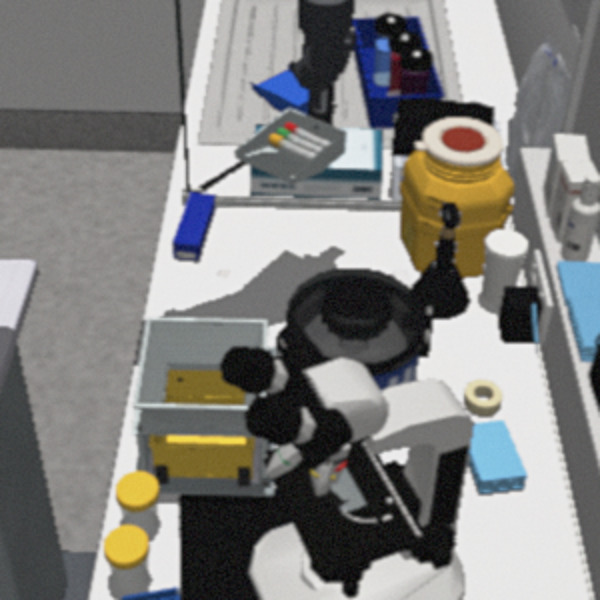

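The scoop hangs level with all three tubes in its well (crop (290,140)). Next I carry it to the hopper.

```bash
python3 -m crank '0.0015 -0.0065 0 0 0 -0.88 0;0.003 -0.0131 0 0 0 -1.76 0;0.003 -0.0131 0 0 0 -1.76 0;0.003 -0.0131 0 0 0 -1.76 0;0.003 -0.0131 0 0 0 -1.76 0';python3 -m crank '0.003 -0.0131 0 0 0 -1.76 0;0.003 -0.0131 0 0 0 -1.76 0;0.003 -0.0131 0 0 0 -1.76 0;0.003 -0.0131 0 0 0 -1.76 0;0.003 -0.0131 0 0 0 -1.76 0';python3 -m crank '0.003 -0.0131 0 0 0 -1.76 0;0.003 -0.0131 0 0 0 -1.76 0;0.003 -0.0131 0 0 0 -1.76 0;0.003 -0.0131 0 0 0 -1.76 0;0.003 -0.0131 0 0 0 -1.76 0';python3 -m crank '0.003 -0.0131 0 0 0 -1.76 0;0.003 -0.0131 0 0 0 -1.76 0;0.003 -0.0131 0 0 0 -1.76 0;0.003 -0.0131 0 0 0 -1.76 0;0.0015 -0.0065 0 0 0 -0.88 0'
cat >> h.py <<'E'
def tip(th,lip): # TCP pose with lip at given point, tipped th deg, heading -90
    q=Rt(90,-th); return np.array(lip)-q.apply([0,-.131,.0345]),q
E
python3 - <<'E'
from h import *
a=tip(0,(.4425,-.15,.19)); b=tip(12,(.4425,-.15,.185)); c=tip(32,(.4425,-.148,.178)); d=tip(52,(.4425,-.146,.175))
print(a[0],b[0],c[0],d[0])
plan([(*a,5),(*b,5),(*c,10),(*d,10)])
arm.grab_frame("side");arm.grab_frame("top");marks("top",["scoop_lip","scoop"]);marks("side",["scoop_lip","scoop"])
E
```

```text
t: 10.3
ee_pos: [0.535, 0.165, 0.2496]
orientation: [0.235, 0.972, -0.004, -0.001]
contact_force: [-0.4, -0.6, -1.5]
width: 0.137
t: 10.72
ee_pos: [0.4949, 0.1111, 0.2501]
orientation: [0.16, 0.987, -0.003, -0.001]
contact_force: [-0.2, -0.3, -1.8]
width: 0.134
t: 11.13
ee_pos: [0.4634, 0.0518, 0.2505]
orientation: [0.083, 0.997, -0.003, -0.001]
contact_force: [1.3, 0.3, -1.0]
width: 0.133
t: 11.55
ee_pos: [0.443, -0.006, 0.2509]
orientation: [0.015, 1.0, -0.003, -0.002]
contact_force: [0.3, -0.4, -1.9]
width: 0.129
[ 0.4425 -0.019   0.2245] [ 0.4425     -0.02903562  0.24598252] [ 0.4425     -0.05518791  0.27667708] [ 0.4425     -0.09253472  0.29946973]
t 11.55 p [ 0.443  -0.006   0.2509] q [ 0.0152  0.9999 -0.0032 -0.0016] F [ 0.3 -0.4 -1.9] w 0.12865149937958173 j [ 0.148  0.21  -0.24   1.913  0.065  1.029  1.419]
5 x: shift [ 0.     -0.0026  0.0053] turn [-0.07 -0.04 -0.35] 
5 x: shift [-0.     -0.0016 -0.0045] turn [-2.4  0.   0. ] 
10 x: shift [-0.     -0.0013 -0.0038] turn [-2.  0.  0.] 
10 x: shift [-0.     -0.0013 -0.0042] turn [-2.  0. -0.] 
top scoop_lip 0.95 [0.4859 0.6846 0.016 ] [133. 248.]
top scoop 0.88 [ 0.534   0.6447 -0.0032] [151. 233.]
side scoop_lip 0.73 [ 0.4389 -0.1366  0.2191] [299. 264.]
side scoop_lip 0.69 [0.4894 0.6817 0.0198] [335. 159.]
side scoop 0.97 [0.5348 0.6424 0.0025] [347. 168.]
side scoop 0.59 [ 0.4335 -0.0749  0.2008] [300. 253.]
```

```bash
python3 -m crank '0 -0.0026 0.0053 0 0 -0.35 0;0 -0.0026 0.0053 0 0 -0.35 0;0 -0.0026 0.0053 0 0 -0.35 0;0 -0.0026 0.0053 0 0 -0.35 0;0 -0.0026 0.0053 0 0 -0.35 0';python3 -m crank '0 -0.0016 -0.0045 -2.4 0 0 0;0 -0.0016 -0.0045 -2.4 0 0 0;0 -0.0016 -0.0045 -2.4 0 0 0;0 -0.0016 -0.0045 -2.4 0 0 0;0 -0.0016 -0.0045 -2.4 0 0 0'
python3 - <<'E'
from h import *
c=tip(32,(.4425,-.148,.178)); d=tip(52,(.4425,-.146,.175))
plan([(*c,10),(*d,10)])
E
```

```text
t: 12.27
ee_pos: [0.4448, -0.0175, 0.2252]
orientation: [-0.0, 1.0, -0.003, -0.0]
contact_force: [0.3, -0.3, -2.4]
width: 0.129
t: 12.68
ee_pos: [0.445, -0.0273, 0.2477]
orientation: [0.0, 0.995, 0.103, 0.0]
contact_force: [-0.4, 0.9, -2.6]
width: 0.131
t 12.6833 p [ 0.445  -0.0273  0.2477] q [2.000e-04 9.947e-01 1.027e-01 4.000e-04] F [-0.4  0.9 -2.6] w 0.13092984749925815 j [ 0.369  0.239 -0.254  1.906 -0.169  1.034  1.781]
10 x: shift [ 0.0002 -0.0016 -0.0037] turn [-2.02  0.01 -0.  ] 
10 x: shift [-0.     -0.0013 -0.0042] turn [-2.  0. -0.]
```

```bash
python3 -m crank '0.0002 -0.0016 -0.0037 -2 0 0 0;0.0002 -0.0016 -0.0037 -2 0 0 0;0.0002 -0.0016 -0.0037 -2 0 0 0;0.0002 -0.0016 -0.0037 -2 0 0 0;0.0002 -0.0016 -0.0037 -2 0 0 0';python3 -m crank '0.0002 -0.0016 -0.0037 -2 0 0 0;0.0002 -0.0016 -0.0037 -2 0 0 0;0.0002 -0.0016 -0.0037 -2 0 0 0;0.0002 -0.0016 -0.0037 -2 0 0 0;0.0002 -0.0016 -0.0037 -2 0 0 0'
python3 - <<'E'
from h import *
d=tip(52,(.4425,-.146,.175))
plan([(*d,10)])
f=arm.grab_frame("side"); cv2.imwrite(f"pics/side3.png",cv2.resize(f[120:420,200:500,::-1],(600,600)))
E
```

```text
t: 13.1
ee_pos: [0.4439, -0.0402, 0.2632]
orientation: [0.0, 0.982, 0.189, 0.0]
contact_force: [-0.6, 0.3, -2.2]
width: 0.131
t: 13.52
ee_pos: [0.4429, -0.0555, 0.2763]
orientation: [0.0, 0.962, 0.273, 0.0]
contact_force: [-0.1, 0.5, -3.0]
width: 0.132
t 13.5167 p [ 0.4429 -0.0555  0.2763] q [4.000e-04 9.619e-01 2.735e-01 5.000e-04] F [-0.1  0.5 -3. ] w 0.13173885355662784 j [ 0.645  0.333 -0.258  1.822 -0.448  1.255  2.159]
10 x: shift [ 0.     -0.0013 -0.0042] turn [-2.03  0.01 -0.  ]
```

View pics/side3.png

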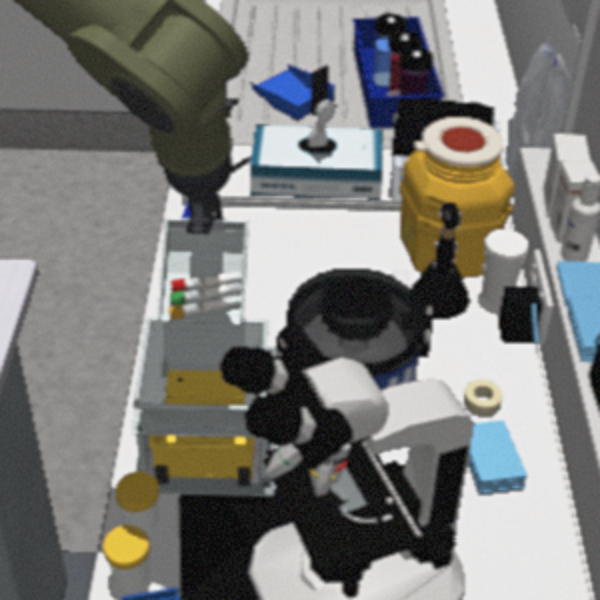

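The tubes have rolled to the lip above the mouth (crop (205,295)) and the scoop is centred on the hopper. I continue tipping.

```bash
python3 -m crank '0 -0.0013 -0.0042 -2 0 0 0;0 -0.0013 -0.0042 -2 0 0 0;0 -0.0013 -0.0042 -2 0 0 0;0 -0.0013 -0.0042 -2 0 0 0;0 -0.0013 -0.0042 -2 0 0 0';python3 -m crank '0 -0.0013 -0.0042 -2 0 0 0;0 -0.0013 -0.0042 -2 0 0 0;0 -0.0013 -0.0042 -2 0 0 0;0 -0.0013 -0.0042 -2 0 0 0;0 -0.0013 -0.0042 -2 0 0 0';python3 -m crank '0 0 0 0 0 0 0;0 0 0 0 0 0 0;0 0 0 0 0 0 0;0 0 0 0 0 0 0;0 0 0 0 0 0 0'
python3 - <<'E'
from h import *
st()
f=arm.grab_frame("side"); cv2.imwrite(f"pics/side4.png",cv2.resize(f[180:400,240:400,::-1],(436,600),interpolation=2))
for k in ("tube_red_mid","tube_green_mid","tube_yellow_mid"): marks("side",[k])
E
```

```text
t: 13.98
ee_pos: [0.443, -0.0728, 0.2895]
orientation: [0.0, 0.935, 0.356, 0.0]
contact_force: [-0.1, -0.3, -1.8]
width: 0.131
t: 14.4
ee_pos: [0.4429, -0.0923, 0.2998]
orientation: [0.0, 0.9, 0.437, 0.0]
contact_force: [-1.0, -0.1, -2.7]
width: 0.136
t: 14.82
ee_pos: [0.4429, -0.0913, 0.3002]
orientation: [-0.0, 0.9, 0.436, 0.0]
contact_force: [0.3, -0.3, -1.1]
width: 0.132
t 14.8167 p [ 0.4429 -0.0913  0.3002] q [-4.000e-04  9.001e-01  4.356e-01  4.000e-04] F [ 0.3 -0.3 -1.1] w 0.13208019312038838 j [ 0.837  0.502 -0.275  1.721 -0.6    1.508  2.351]
side tube_red_mid 0.48 [ 0.4293 -0.1722  0.0561] [297. 322.]
side tube_green_mid 0.63 [ 0.4302 -0.1725  0.0579] [297. 322.]
side tube_yellow_mid 0.45 [ 0.4652 -0.2138  0.0603] [310. 334.]
```

View pics/side4.png

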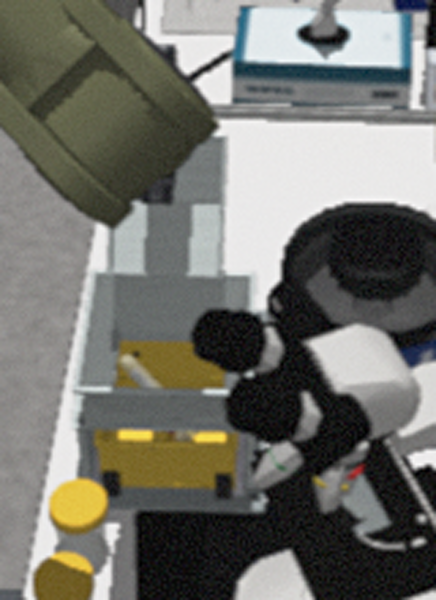

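The scoop is empty, and one tube shows slanted in the bin (crop (140,370)). I untip, move clear and look from the top.

```bash
python3 - <<'E'
from h import *
a=tip(0,(.4425,-.14,.215))
plan([(*a,12),((.5795,.208,.25),Rt(54.8),18),((.5795,.208,.06),None,9)])
E
```

```text
t 15.0167 p [ 0.4429 -0.0916  0.3001] q [-1.000e-04  9.001e-01  4.357e-01  4.000e-04] F [ 0.6 -0.5 -1.4] w 0.13543144036914181 j [ 0.837  0.502 -0.275  1.721 -0.6    1.508  2.351]
12 x: shift [0.     0.0042 0.0072] turn [4.3 0.  0. ] 
18 x: shift [-0.0039  0.0139 -0.    ] turn [0.   0.   1.96] 
9 x: shift [-0.      0.      0.0211] turn [0. 0. 0.]
```

```bash
python3 -m crank '0 0.0042 0.0072 4.3 0 0 0;0 0.0042 0.0072 4.3 0 0 0;0 0.0042 0.0072 4.3 0 0 0;0 0.0042 0.0072 4.3 0 0 0;0 0.0042 0.0072 4.3 0 0 0';python3 -m crank '0 0.0042 0.0072 4.3 0 0 0;0 0.0042 0.0072 4.3 0 0 0;0 0.0042 0.0072 4.3 0 0 0;0 0.0042 0.0072 4.3 0 0 0;0 0.0042 0.0072 4.3 0 0 0';python3 -m crank '0 0.0042 0.0072 4.3 0 0 0;0 0.0042 0.0072 4.3 0 0 0;-0.0039 0.0139 0 0 0 1.96 0;-0.0039 0.0139 0 0 0 1.96 0;-0.0039 0.0139 0 0 0 1.96 0';python3 -m crank '-0.0039 0.0139 0 0 0 1.96 0;-0.0039 0.0139 0 0 0 1.96 0;-0.0039 0.0139 0 0 0 1.96 0;-0.0039 0.0139 0 0 0 1.96 0;-0.0039 0.0139 0 0 0 1.96 0';python3 -m crank '-0.0039 0.0139 0 0 0 1.96 0;-0.0039 0.0139 0 0 0 1.96 0;-0.0039 0.0139 0 0 0 1.96 0;-0.0039 0.0139 0 0 0 1.96 0;-0.0039 0.0139 0 0 0 1.96 0';python3 -m crank '-0.0039 0.0139 0 0 0 1.96 0;-0.0039 0.0139 0 0 0 1.96 0;-0.0039 0.0139 0 0 0 1.96 0;-0.0039 0.0139 0 0 0 1.96 0;-0.0039 0.0139 0 0 0 1.96 0'
python3 - <<'E'
from h import *
plan([((.5795,.208,.06),Rt(54.8),9)])
f=arm.grab_frame("top"); a=cv2.resize(f[220:310,340:500,::-1],(800,450),interpolation=2); cv2.imwrite("pics/top5.png",a)
E
```

```text
t: 15.43
ee_pos: [0.443, -0.0518, 0.2884]
orientation: [0.0, 0.966, 0.259, 0.001]
contact_force: [-0.4, 0.3, -1.3]
width: 0.135
t: 15.85
ee_pos: [0.443, -0.0189, 0.2629]
orientation: [0.0, 0.997, 0.074, 0.001]
contact_force: [-0.4, 0.5, -2.5]
width: 0.132
t: 16.27
ee_pos: [0.4556, 0.0331, 0.2492]
orientation: [0.052, 0.999, 0.001, -0.0]
contact_force: [0.8, 0.2, -1.4]
width: 0.133
t: 16.68
ee_pos: [0.4869, 0.0977, 0.2493]
orientation: [0.137, 0.991, 0.001, -0.0]
contact_force: [-0.6, -0.6, -1.8]
width: 0.133
t: 17.1
ee_pos: [0.5287, 0.1565, 0.2494]
orientation: [0.222, 0.975, 0.001, -0.0]
contact_force: [0.1, 0.2, -1.0]
width: 0.126
t: 17.52
ee_pos: [0.5798, 0.2073, 0.2493]
orientation: [0.304, 0.953, 0.001, -0.001]
contact_force: [-0.1, 1.1, -2.3]
width: 0.129
t 17.5167 p [0.5798 0.2073 0.2493] q [ 3.040e-01  9.527e-01  7.000e-04 -6.000e-04] F [-0.1  1.1 -2.3] w 0.129284033761078 j [-0.263  0.478 -0.192  1.498  0.093  1.175  0.483]
9 x: shift [0.0001 0.     0.021 ] turn [ 0.01 -0.01 -0.02]
```

View pics/top5.png

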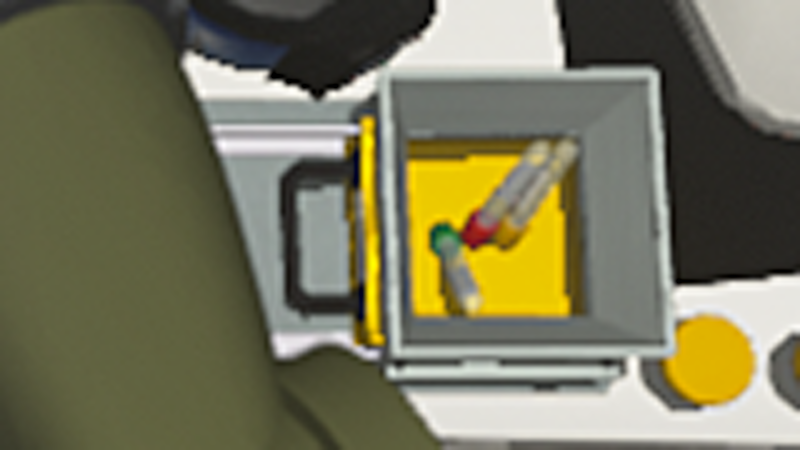

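All three tubes are in the bin: green at (455,270), red at (510,195), yellow at (535,200). They look partly hidden by the spout edge or leaning, so I'll check heights after placing the scoop.

```bash
python3 -m crank '0 0 0.021 0 0 0 0;0 0 0.021 0 0 0 0;0 0 0.021 0 0 0 0;0 0 0.021 0 0 0 0;0 0 0.021 0 0 0 0';python3 -m crank '0 0 0.021 0 0 0 0;0 0 0.021 0 0 0 0;0 0 0.021 0 0 0 0;0 0 0.017 0 0 0 0;0 0 0 0 0 0 0';python3 -m crank '0 0 0.004 0 0 0 0;0 0 0.003 0 0 0 0;0 0 0.002 0 0 0 0;0 0 0 0 0 0 0'
python3 - <<'E'
from h import *
for n in("side","top"):
  arm.grab_frame(n)
  for k in ("tube_red_mid","tube_green_mid","tube_yellow_mid","bin_handle","scoop"): marks(n,[k])
E
```

```text
t: 17.98
ee_pos: [0.5793, 0.2065, 0.1435]
orientation: [0.303, 0.953, 0.001, -0.0]
contact_force: [1.0, 0.2, -1.2]
width: 0.132
t: 18.4
ee_pos: [0.5774, 0.2058, 0.061]
orientation: [0.303, 0.953, -0.001, -0.003]
contact_force: [-0.2, -0.8, -2.3]
width: 0.133
t: 18.73
ee_pos: [0.5803, 0.2068, 0.056]
orientation: [0.303, 0.953, 0.001, 0.0]
contact_force: [0.6, -0.4, -2.0]
width: 0.136
side tube_green_mid 0.68 [ 0.3842  0.2327 -0.0015] [296. 237.]
side tube_green_mid 0.42 [ 0.4282 -0.1697  0.0559] [296. 321.]
side tube_yellow_mid 0.42 [ 0.4671 -0.2137  0.0609] [310. 334.]
side bin_handle 0.95 [ 0.4418 -0.0786  0.0498] [305. 297.]
side scoop 0.71 [0.5373 0.1542 0.0055] [343. 253.]
side scoop 0.59 [0.5317 0.6438 0.0024] [346. 168.]
top tube_red_mid 0.57 [ 0.4647 -0.1939  0.0521] [439. 258.]
top tube_green_mid 0.48 [ 0.4235 -0.1685  0.0534] [431. 273.]
top tube_green_mid 0.40 [ 0.4661 -0.2101  0.0546] [445. 258.]
top tube_yellow_mid 0.61 [ 0.4639 -0.2124  0.0554] [446. 259.]
top bin_handle 0.92 [ 0.4373 -0.0762  0.0451] [397. 268.]
top bin_handle 0.58 [ 0.3865  0.2323 -0.0015] [288. 285.]
top scoop 0.77 [ 0.5365  0.646  -0.0018] [150. 232.]
top scoop 0.68 [ 0.4208 -0.171   0.0504] [432. 274.]
```

```bash
python3 -m crank '0 0 0.002 0 0 0 0;0 0 0.0015 0 0 0 0;0 0 0 0 0 0 0';python3 -m crank '0 0 0.001 0 0 0 0;0 0 0 0 0 0 0;0 0 0 0 0 0 0'
```

```text
t: 19.58
ee_pos: [0.5801, 0.2069, 0.0525]
orientation: [0.303, 0.953, 0.001, 0.0]
contact_force: [-1.6, 0.2, 5.1]
width: 0.138
t: 19.83
ee_pos: [0.5801, 0.207, 0.0525]
orientation: [0.303, 0.953, 0.001, 0.0]
contact_force: [-3.6, -0.7, 12.6]
width: 0.128
```

```bash
python3 -m crank '0 0 -0.001 0 0 0 0;0 0 0 0 0 0 0.05;0 0 0 0 0 0 0.05;0 0 0 0 0 0 0.05;0 0 0 0 0 0 0.05';python3 -m crank '0 0 0 0 0 0 0.05;0 0 -0.02 0 0 0 0.05;0 0 -0.03 0 0 0 0.05;0 0 -0.03 0 0 0 0.05;0 0 -0.03 0 0 0 0.05';python3 -m crank '0 0 -0.03 0 0 0 0.05;0 0 -0.03 0 0 0 0.05;0 0 -0.03 0 0 0 0.05;0 0 0 0 0 0 0.05'
python3 - <<'E'
from h import *
st()
f=arm.grab_frame("top"); a=cv2.resize(f[235:300,385:480,::-1],None,fx=6,fy=6,interpolation=2)
g=arm.grab_frame("side"); b=cv2.resize(g[280:350,260:350,::-1],None,fx=6,fy=6,interpolation=2)
cv2.imwrite("pics/tubes_t.png",a);cv2.imwrite("pics/tubes_s.png",b)
w=max(a.shape[1],b.shape[1]);pad=lambda i:cv2.copyMakeBorder(i,0,0,0,w-i.shape[1],0)
v=np.vstack([pad(a),pad(b)]); cv2.imwrite("pics/tubes.png",cv2.resize(v,None,fx=600/v.shape[0],fy=600/v.shape[0]))
marks("side",["scoop","scoop_grip","specimen_pot_a","slide_box"])
E
```

```text
t: 20.25
ee_pos: [0.58, 0.2067, 0.0516]
orientation: [0.303, 0.953, 0.001, -0.0]
contact_force: [-0.0, -0.3, -0.1]
width: 0.582
t: 20.67
ee_pos: [0.5796, 0.2064, 0.1628]
orientation: [0.303, 0.953, 0.0, -0.0]
contact_force: [0.4, 1.0, -0.5]
width: 0.585
t: 21.0
ee_pos: [0.5823, 0.2076, 0.2584]
orientation: [0.303, 0.953, 0.004, 0.004]
contact_force: [1.2, 0.6, 1.3]
width: 0.583
t 21.0 p [0.5823 0.2076 0.2584] q [0.3034 0.9528 0.0039 0.0038] F [1.2 0.6 1.3] w 0.5828339635778901 j [-0.261  0.469 -0.194  1.486  0.094  1.184  0.485]
side scoop 0.95 [5.362e-01 1.563e-01 4.000e-04] [343. 254.]
side scoop_grip 0.97 [0.5831 0.5949 0.0708] [360. 159.]
side scoop_grip 0.81 [0.5827 0.2061 0.067 ] [359. 227.]
side specimen_pot_a 0.93 [ 0.3731 -0.3808 -0.003 ] [264. 408.]
side specimen_pot_a 0.88 [ 0.3744 -0.3059 -0.0027] [269. 380.]
side slide_box 0.59 [ 0.4692 -0.2157  0.0591] [311. 336.]
side slide_box 0.58 [ 0.3832  0.2334 -0.002 ] [296. 237.]
```

View pics/tubes.png

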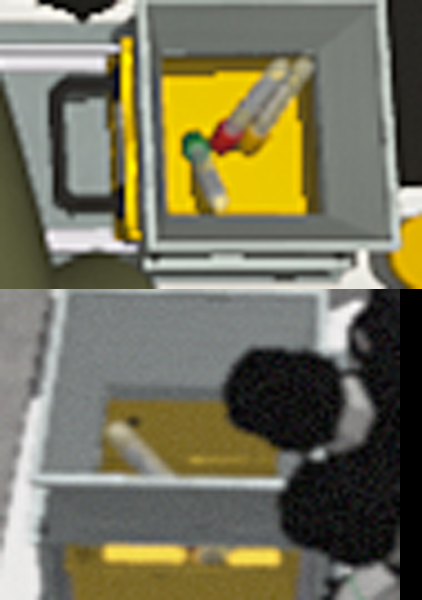

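Everything stands clear. The tubes lean a little in the bin: their mids are at about z 0.053, below the 0.073 rim. Poking at them through the spout could make it worse, so I leave them. One last look at the whole scene.

```bash
python3 - <<'E'
from h import *
st()
f=arm.grab_frame("side"); cv2.imwrite("pics/final.png",cv2.resize(f[180:430,230:430,::-1],(480,600),interpolation=2))
E
```

```text
t 21.3 p [0.5793 0.2061 0.2504] q [ 3.033e-01  9.529e-01 -1.000e-04 -1.100e-03] F [ 0.2 -0.1 -0.4] w 0.5865188249557625 j [-0.261  0.477 -0.194  1.496  0.094  1.18   0.485]
```

View pics/final.png

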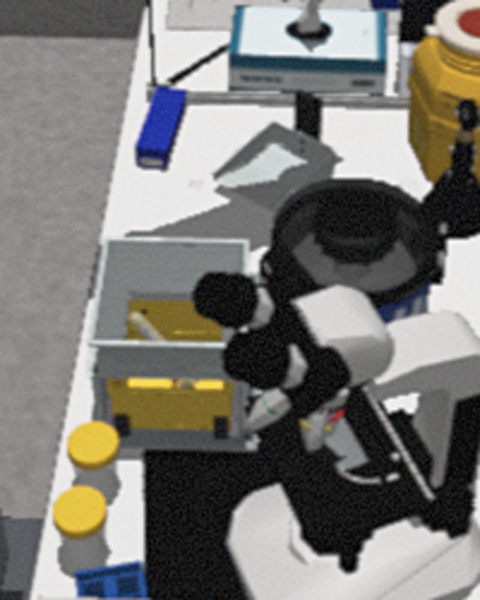

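The scoop is flat and empty on the bench at (278,165). The slide box (160,127) and the pots (92,445) and (80,512) are where they were, and the bin is home.

```bash
python3 -c "
from bench import arm; print(arm.close_job())"
```

```text
the job is handed in; nothing more can be done
None
```

The job is done and handed in at about 21 s of the 64 s allowed, but the three tubes lean in the bin rather than lying flat.

- **Bin:** I pushed it home with the closed fingers until it hit the stop. The tool stood still while the force rose from 3 N to about 18 N. Afterwards the handle measured about 105 mm from the hopper centre, as it should with the bin home.
- **Tubes:** I gripped the scoop, carried it level and tipped it to about 52° over the hopper. All three tubes fell through into the bin. Their middles measured about 53 mm above the bench, below the 73 mm rim. By my estimate their upper ends stand slightly above the rim, inside the spout. I left them, because poking through the spout could have made it worse.
- **Scoop:** It is back flat and empty at its original spot, released, with the gripper well above it.
- **Bystanders:** The slide box and both pots measured within a few mm of their starting positions, apart from some false network detections.

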